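# Inspect a fitting on the coasting assembly carousel

### The job

Push the carousel by its yellow handle so that it turns counter-clockwise seen from above, then take the gripper away and let it coast freely. While it is still going round faster than one turn in eight seconds, keep the gripper hovering just above the moving red-capped fitting, going round with it within about two centimetres sideways and without touching the carousel, for five seconds without a break so the wrist camera can inspect it. Touch none of the fittings, don't bang the handle or spin the carousel wildly (never faster than a turn in three seconds), leave the other things on the bench alone, and finish clear of the carousel once it has run down to a standstill.

Things in the scene. Friction and masses are not known exactly. Their poses are not given: they have to be found in the camera images.
- carousel: Fixed carousel: round dark foot (radius 85 mm) and pedestal. Origin on the bench on the vertical turning axis. It carries a turning aluminium platter, radius 165 mm, upper face 50 mm above the bench; hub in the middle, radius 35 mm, up to 72 mm. Stations counter-clockwise from above: yellow handle at 0 deg, plain fittings at 60, 120, 180, 300, red-capped fitting at 240.
- platter (a joint): Platter angle, rad, positive counter-clockwise from above, unlimited, does not wrap; at 0 the handle lies along the carousel's +x axis. Low-drag bearing: nominal inertia with its load 0.06 kg m2 (hidden variation -25 to +35 percent), viscous drag 0.003 N m s/rad plus constant drag 0.005 N m: from 1.8 rad/s it coasts about 15 s (10 to 20). Starts at rest.
- handle_top (a point): Centre of the top end of the upright yellow handle, 165 mm above the bench, 130 mm from the turning axis. The yellow grip is a cylinder of 30 mm diameter from 80 to 165 mm above the bench, fixed to the platter.
- red_cap (a point): Centre of the top face of the red cap to be inspected, 116 mm above the bench, 120 mm from the turning axis, 120 degrees behind the handle in the sense of rotation. Hover with the TCP 30 to 100 mm above this point (60 is good).
- red_fitting: The red-capped steel fitting, clamped on the platter: foot diameter 54 mm, cap diameter 44 mm, 65 mm tall. Origin at the centre of its underside. Not to be touched.
- fittings: The four plain steel fittings of the same shape and height, clamped on the platter (their tops are 116 mm above the bench, each 120 mm from the axis). Origin on the turning axis, 51 mm above the bench. Not to be touched.
- spare_a: Bystander, not to be touched. Loose steel fitting standing on the bench, 54 mm wide, 65 mm tall. Origin under its centre.
- spare_b: Bystander, not to be touched. Loose steel fitting like spare_a.
- spare_c: Bystander, not to be touched. Loose steel fitting like spare_a.
- tub: Bystander, not to be touched. White open plastic tub, 110 mm across, 110 mm tall. Origin under its centre.
- driver: Bystander, not to be touched. Screwdriver lying on the bench.
- oiler: Bystander, not to be touched. Bottle, 60 mm across, 140 mm tall. Origin under its centre.
- flanges: Bystander, not to be touched. Steel flange, 68 mm across, 40 mm tall. Origin under its centre.

How it is judged:
On the way, in this order (a step that is already met when the one before it is completed fails the run):
1. the carousel is pushed up to speed counter-clockwise (over 0.9 rad/s) (velocity of joint platter above 0.9 rad/s).
2. for 4.5 s without a break it coasts untouched at over 0.7 rad/s, the TCP within 25 mm sideways of the red cap and 25 to 110 mm above it (velocity of joint platter above 0.7 rad/s and horizontal distance between the grasp point and red_cap below 0.025 m and z of the grasp point in the frame of red_cap between 0.025 and 0.11 m and contact force between each of the arm, the fingers and carousel below 0.3 N), for 4.5 s.
At the end, for the whole second after the job is handed in: The carousel stands still (under 0.03 rad/s), the robot clear of it, and every loose thing on the bench is within 20 mm of where it was (velocity of joint platter between -0.03 and 0.03 rad/s and contact force between each of the arm, the fingers and carousel below 0.3 N and distance of each of spare_a, spare_b, spare_c, tub, driver, oiler, flanges from where it was at the start of the episode below 0.02 m); the robot touches nothing.
It fails at once if the carousel is spun faster than 2.5 rad/s (velocity of joint platter above 2.5 rad/s or velocity of joint platter below -2.5 rad/s).
It fails at once if the carousel or its handle is banged (over 40 N) (contact force between any of the arm, the fingers and carousel above 40 N).
It fails at once if a fitting on the carousel is touched (contact force between any of the arm, the fingers and red_fitting above 1 N or contact force between any of the arm, the fingers and fittings above 1 N).
It fails at once if a loose thing on the bench is moved more than 20 mm (distance of any of spare_a, spare_b, spare_c, tub, driver, oiler, flanges from where it was at the start of the episode above 0.02 m).
It also fails if it takes over 70 s, if anything falls off the work surface, if the arm or the gripper's body presses on something with over 40 N, if the wrist force passes 120 N, or if a joint passes its speed limit or range.

### The arm

A 6-joint arm with a two-finger parallel gripper is mounted at the origin on the work surface. World frame = base frame: x ahead of the robot, y to its left, z up, the work surface at z = 0. Lengths are in m, angles in rad, forces in N, time in s.
With the tool pointing down it reaches from about 0.35 to 0.975 m from the base axis. Payload 4.9 kg.
Tool frame: the origin (TCP) lies between the finger pads, 19 mm behind the fingertips; this is the grasp point; y points along the fingers, z is the direction in which the jaws open and shut, and the axes are right-handed (so a half turn about y gives the same grasp; the last joint's range is limited). The gripper opens to 85 mm and grips with 20 to 120 N. Pads are 22 mm wide; open, the fingers measure 114 mm over their backs; the gripper's body (76 mm by 85 mm) begins 54 mm behind the grasp point. The pads swing forward as they close: fully open they stand 13 mm farther back than shut.
Start: joints at [-1.351, 0.053, 1.613, -0, 1.476, -0.119], TCP at [0.208, -0.589, 0.25] pointing down, gripper open.
Joint ranges: [-3.01, 3.01], [-1.01, 2.22], [0.06, 2.58], [-1.02, 4.17], [0.09, 2.62], [-3.14, 3.14]. Speed limits (rad/s): [2.57, 2.57, 3.14, 3.14, 3.14, 3.14].

### API

Orientations are given as a unit quaternion [w, x, y, z].
In Python, from plant import manip gives the robot as it stands. The module is installed in compiled form; this text tells all that it offers.
- The arm moves only by the shell command python3 -m jog 'ROWS'. ROWS is a JSON object of lists of equal length, an entry for each row: "offset": the shift along the world's x, y, z in units of 50 mm (1.0 is 50 mm), a list of three; "angular": the turn, a rotation vector about the world's x, y, z in units of 6 degrees (1.0 is 6 degrees), a list of three; "jaw": the finger opening in mm, from 0 to 85.4. In form: {"offset": [[tx, ty, tz], ...], "angular": [[ax, ay, az], ...], "jaw": [jaw, ...]}. A call has 1 to 12 rows; each row shifts and turns the commanded pose from where the row before left it; what a row does not reach is not made up. A row lasts 1/10 s, in which the tool goes at most 50 mm and 8.59 degrees, less where a joint would pass 70% of its speed; a pose out of reach is approached as far as the arm can. A call is refused whole if a number of a shift passes 1 or a number of a turn 1, either way. A call with a gripper value outside its range is refused whole. The fingers move at their own pace and stop on an object; the grip force is fixed at half the most. Time passes only in rows, so rows that do not move let the fingers close. It gives the time, the measured TCP pose, the force and the opening at its end, in the units of the state.
- manip.state(): the state, without advancing time (a new reading comes with each control period).
- manip.grab_frame(name): name is "scene" or "top"; returns the picture (400x640x3 uint8, blue, green, red); there is no depth.
- manip.camera_model(name): a dict with "fx", "fy", "cx", "cy" (pixels), "k1" (the pictures are not rectified: a ray, as slopes to the right and down, at radius r is drawn at 1 + k1 r^2 times it, then the intrinsics apply), "rvec" (rotation vector, rad) and "tvec" (3), from world to camera coordinates, as OpenCV has them. Camera axes: x right, y down, z forward; pixel columns grow to the right and rows downward; lengths in m; the calibration is good to about 2 mm. A picture is of the moment at which its call begins. camera_model takes no time and is no camera call.
- manip.job_done(): hands the job in, once; it reports no verdict.
The state is a dict: "time": time; "joint_pos": joint angles; "joint_vel": joint speeds; "joint_efforts": joint torques, N m; "tool_pos": TCP position; "tool_rot": TCP orientation; "contact_force": force on the tool from outside, world axes, zero at the start; "ft_torque": the same for the moment, N m; "gripper_width": opening from 0.0 (shut) to 1.0 (fully open).
Only numpy, scipy, OpenCV 4.12 (cv2) and the standard library are available. Lean on these libraries where they do the work, as an engineer would, in place of code of your own. Each camera call takes 0.05 s, during which the arm holds its last target.

## Working session

There is one attempt and no reset: what is moved stays moved. The work goes in short steps, Python scripts to look and compute and a shell command to move; the robot and the scene stay as the last step left them, time stands still between calls to the robot, and variables do not carry over. Pictures are saved under pics/ and viewed, and the job is handed in when it is done.

```bash
mkdir -p pics; python3 - <<'E'
from plant import manip
import cv2
s=manip.state(); print(s)
for n in("scene","top"):
    im=manip.grab_frame(n); cv2.imwrite(f"pics/{n}0.png",im); print(manip.camera_model(n))
E
```

```text
{'time': 0.0, 'joint_pos': array([-1.35102556e+00,  5.33794006e-02,  1.61428295e+00, -5.72065239e-05,
        1.47596552e+00, -1.19003283e-01]), 'joint_vel': array([ 5.17595681e-04,  1.66723944e-04, -1.00800350e-03, -2.17420873e-04,
        4.11453661e-05,  1.98792155e-04]), 'joint_efforts': array([-3.60304948e-04, -3.93691921e+01, -3.70173848e+01, -9.65873483e-05,
        7.15765374e-03, -8.20888232e-06]), 'tool_pos': array([ 0.20756549, -0.58891918,  0.24875558]), 'tool_rot': array([ 0.11914827, -0.11926096,  0.69770382, -0.69626855]), 'contact_force': array([-0.95360248, -0.21296847, -0.25162978]), 'ft_torque': array([ 0.00304352, -0.00666738,  0.04344457]), 'gripper_width': 1.0004009816959973}
{'fx': 388.41122686635424, 'fy': 388.41122686635424, 'cx': 319.20957386643244, 'cy': 197.58617794786127, 'k1': -0.04590446546533246, 'rvec': array([ 0.89320663,  2.41030443, -1.2305336 ]), 'tvec': array([ 0.45250811, -0.11649987,  1.41818417])}
{'fx': 367.32912954584975, 'fy': 367.32912954584975, 'cx': 320.5953837747381, 'cy': 200.06188734995342, 'k1': -0.04615133508580673, 'rvec': array([ 2.15164185, -2.12949589,  0.13614584]), 'tvec': array([-0.01873124,  0.53923665,  1.1639056 ])}
```

View pics/scene0.png

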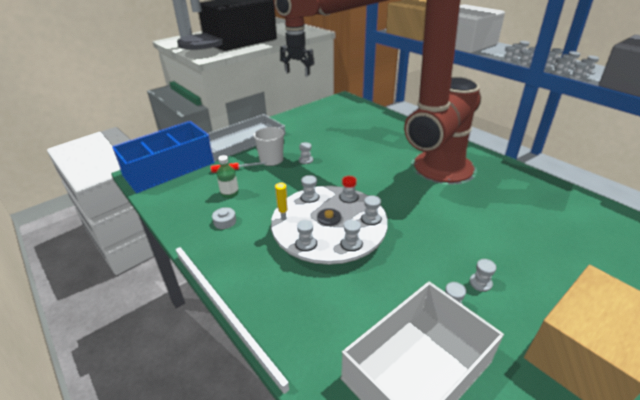

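View pics/top0.png

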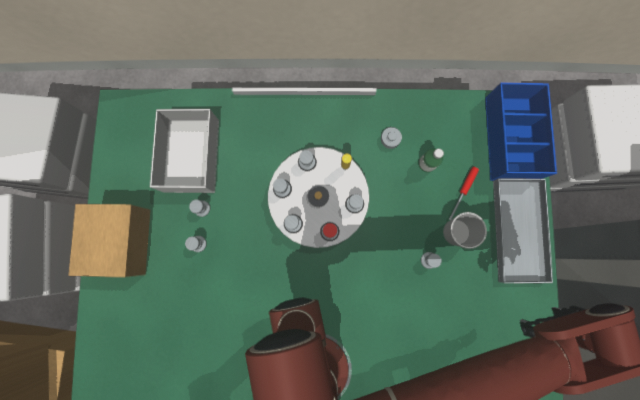

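The top view has the hub near (318,196), the yellow handle near (347,160) and the red cap near (330,231). +x is up and −y is right. Next I'll measure these properly.

```bash
cat > h.py <<'E'
from plant import manip
import cv2, numpy as np
def ray(n,uv):
    m=manip.camera_model(n); R,_=cv2.Rodrigues(m['rvec']); t=m['tvec']
    d=np.array([(uv[0]-m['cx'])/m['fx'],(uv[1]-m['cy'])/m['fy']]); p=d.copy()
    for _ in range(10): p=d/(1+m['k1']*(p@p))
    return -R.T@t, R.T@np.array([p[0],p[1],1])
def onz(n,uv,z):
    o,d=ray(n,uv); return o+d*(z-o[2])/d[2]
def blobs(im,kind,roi=None,mina=6):
    h=cv2.cvtColor(im,cv2.COLOR_BGR2HSV)
    if kind=='y': m=cv2.inRange(h,(20,150,90),(34,255,255))
    if kind=='r': m=cv2.inRange(h,(0,150,60),(6,255,255))|cv2.inRange(h,(174,150,60),(180,255,255))
    if roi: 
        k=np.zeros_like(m); x0,x1,y0,y1=roi; k[y0:y1,x0:x1]=255; m&=k
    n,_,st,c=cv2.connectedComponentsWithStats(m)
    return [(c[i].round(2),st[i].tolist()) for i in range(1,n) if st[i,4]>=mina]
E
python3 - <<'E'
from h import *
t=cv2.imread('pics/top0.png');s=cv2.imread('pics/scene0.png')
for n,im,roi in(('top',t,(250,390,130,260)),('scene',s,(255,400,160,270))):
    for k,z in(('y',.165),('r',.116)):
        for c,st in blobs(im,k,roi): print(n,k,c,st,onz(n,c,z).round(4))
# platter outline
g=cv2.cvtColor(t,cv2.COLOR_BGR2HSV); m=cv2.inRange(g,(0,0,150),(180,70,255))
k=np.zeros_like(m);k[140:255,260:378]=255;m&=k
cs,_=cv2.findContours(m,0,1); c=max(cs,key=cv2.contourArea); hu=cv2.convexHull(c)[:,0]
P=np.array([onz('top',p,.05)[:2] for p in hu.astype(float)])
A=np.c_[2*P,np.ones(len(P))];x=np.linalg.lstsq(A,(P**2).sum(1),rcond=None)[0]
print('platter',x[:2],np.sqrt(x[2]+x[0]**2+x[1]**2),len(P))
print('hub',onz('top',(318.5,195.5),.072))
for nm,uv,z in(('flange',(391,136),.04),('oiler',(437,155),.14),('tub',(468,230),.11),('spare',(431,260),.065),('s2',(199,207),.065),('s3',(195,243),.065),('driver',(468,182),.02),('drv2',(452,218),.02),('box',(213,110),.1)): print(nm,onz('top',uv,z).round(3))
cv2.imwrite('pics/crop.png',cv2.resize(t[130:270,250:400],None,fx=4,fy=4,interpolation=2))
E
```

```text
top y [346.44 158.51] [342, 154, 10, 10, 68] [ 0.6467 -0.0906  0.165 ]
top r [329.57 229.97] [324, 224, 13, 13, 129] [ 0.4372 -0.0426  0.116 ]
scene y [281.09 197.34] [275, 183, 11, 30, 230] [ 0.6787 -0.0434  0.165 ]
scene y [328.66 213.42] [325, 211, 8, 6, 38] [0.6305 0.0881 0.165 ]
scene r [348.85 181.24] [343, 176, 13, 11, 123] [ 0.4464 -0.0327  0.116 ]
platter [ 0.55194336 -0.00413544] 0.1639539895252332 37
hub [ 0.54919749 -0.00684946  0.072     ]
flange [ 0.758 -0.247  0.04 ]
oiler [ 0.667 -0.368  0.14 ]
tub [ 0.441 -0.464  0.11 ]
spare [ 0.349 -0.361  0.065]
s2 [0.509 0.378 0.065]
s3 [0.394 0.384 0.065]
driver [ 0.608 -0.506  0.02 ]
drv2 [ 0.486 -0.448  0.02 ]
box [0.823 0.339 0.1  ]
```

View pics/crop.png

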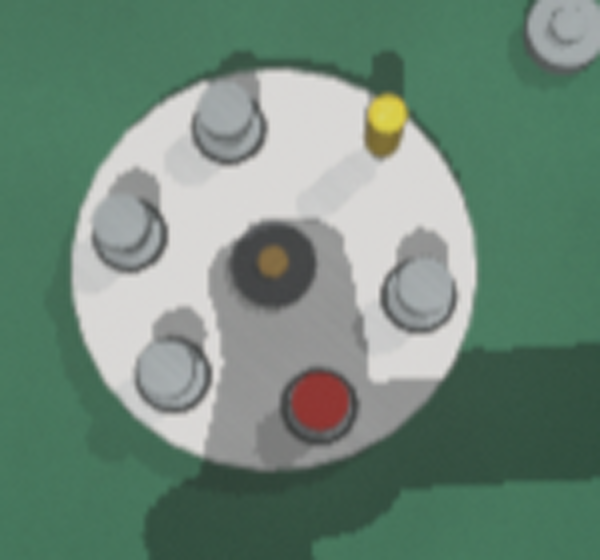

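```bash
python3 -m jog '{"offset":[[0.3,0.36,0],[0.33,0.36,0],[0.33,0.36,0],[0.33,0.36,0],[0.33,0.36,0],[0.33,0.36,0],[0.33,0.36,0],[0.33,0.36,0],[0.33,0.36,0],[0.33,0.36,0],[0.33,0.36,0],[0.33,0.36,0]],"angular":[[0,0,0],[0,0,0],[0,0,0],[0,0,0],[0,0,0],[0,0,0],[0,0,0],[0,0,0],[0,0,0],[0,0,0],[0,0,0],[0,0,0]],"jaw":[0,0,0,0,0,0,0,0,0,0,0,0]}'; python3 - <<'E'
from h import *
from scipy.spatial.transform import Rotation as R
s=manip.state();q=s['tool_rot'];print(R.from_quat([q[1],q[2],q[3],q[0]]).as_matrix().round(3)); print(s['time'],s['tool_pos'],s['gripper_width'])
print(ray('scene',(320,200))[0])
E
```

```text
time: 1.3
tool_pos: [0.4046, -0.3724, 0.2494]
tool_rot: [0.119, -0.119, 0.697, -0.697]
contact_force: [0.3, -0.9, 0.2]
gripper_width: 0.0
[[-0.943 -0.001  0.332]
 [-0.332  0.001 -0.943]
 [ 0.    -1.    -0.001]]
1.3 [ 0.40461598 -0.37238538  0.24941003] 0.00040718175790184047
[1.11309382 0.64662673 0.75662287]
```

```bash
python3 -m jog '{"offset":[[0.34,0.42,0],[0.34,0.42,0],[0.34,0.42,0],[0.34,0.42,0],[0.34,0.42,0],[0.34,0.42,0],[0.34,0.42,0],[0.34,0.42,0],[0.34,0.42,0],[0.34,0.42,0],[0.34,0.42,0],[0.34,0.42,0]],"angular":[[0,0,0],[0,0,0],[0,0,0],[0,0,0],[0,0,0],[0,0,0],[0,0,0],[0,0,0],[0,0,0],[0,0,0],[0,0,0],[0,0,0]],"jaw":[0,0,0,0,0,0,0,0,0,0,0,0]}'; python3 - <<'E'
from h import *
im=manip.grab_frame('scene'); cv2.imwrite('pics/s1.png',im)
print(manip.state()['tool_pos'])
for k,z in(('y',.165),('r',.112)):
    for c,st in blobs(im,k,(255,400,160,270)): print(k,c,st,onz('scene',c,z).round(4))
E
```

```text
time: 2.5
tool_pos: [0.6085, -0.1204, 0.2493]
tool_rot: [0.119, -0.12, 0.697, -0.697]
contact_force: [0.4, -0.7, -0.2]
gripper_width: 0.0
[ 0.61029375 -0.11742998  0.24926334]
y [281.19 198.  ] [276, 185, 11, 28, 229] [ 0.6801 -0.0409  0.165 ]
y [328.76 213.43] [326, 211, 7, 6, 37] [0.6303 0.0882 0.165 ]
r [348.88 181.2 ] [343, 176, 13, 11, 122] [ 0.4421 -0.037   0.112 ]
```

View pics/s1.png

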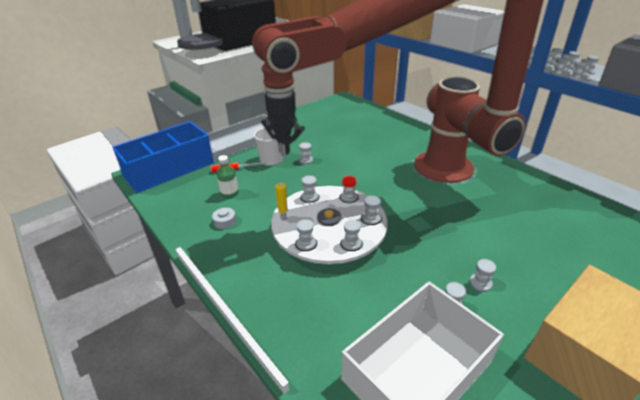

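```bash
python3 -m jog '{"offset":[[0,0,-0.4],[0,0,-0.5],[0,0,-0.5],[0,0,-0.5],[0,0,0],[0,0,0]],"angular":[[0,0,0],[0,0,0],[0,0,0],[0,0,0],[0,0,0],[0,0,0]],"jaw":[0,0,0,0,0,0]}'; cat > push.py <<'E'
from h import *
C=np.array([.551,-.005]);r=.130
p=manip.state()['tool_pos']; print(p,manip.state()['contact_force'])
a0=np.arctan2(p[1]-C[1],p[0]-C[0]); print('ang',np.degrees(a0))
w=[.15]+[.3]*7+list(np.arange(.45,2.01,.155))+[2.0]
cum=np.zeros(2);a=a0;out=[]
for i,v in enumerate(w):
    a+=v*.1; tgt=C+r*np.array([np.cos(a),np.sin(a)])
    d=np.round((tgt-p[:2]-cum)/.05,2); cum+=d*.05; out.append([float(d[0]),float(d[1]),0]); print(i,round(v,2),round(np.degrees(a),1),out[-1])
E
python3 push.py
```

```text
time: 3.15
tool_pos: [0.6078, -0.1214, 0.1546]
tool_rot: [0.119, -0.12, 0.697, -0.697]
contact_force: [0.2, -1.2, 0.5]
gripper_width: 0.004
[ 0.60780742 -0.12143016  0.1546116 ] [ 0.23340978 -1.24586129  0.51254402]
ang -63.99179497865862
0 0.15 -63.1 [0.04, 0.01, 0]
1 0.3 -61.4 [0.07, 0.04, 0]
2 0.3 -59.7 [0.07, 0.03, 0]
3 0.3 -58.0 [0.06, 0.04, 0]
4 0.3 -56.3 [0.07, 0.05, 0]
5 0.3 -54.5 [0.06, 0.04, 0]
6 0.3 -52.8 [0.07, 0.05, 0]
7 0.3 -51.1 [0.06, 0.05, 0]
8 0.45 -48.5 [0.09, 0.07, 0]
9 0.6 -45.1 [0.11, 0.11, 0]
10 0.76 -40.7 [0.13, 0.14, 0]
11 0.91 -35.5 [0.15, 0.19, 0]
12 1.07 -29.3 [0.15, 0.24, 0]
13 1.22 -22.3 [0.14, 0.28, 0]
14 1.38 -14.4 [0.11, 0.34, 0]
15 1.53 -5.6 [0.07, 0.39, 0]
16 1.69 4.1 [0.01, 0.44, 0]
17 1.84 14.6 [-0.08, 0.48, 0]
18 2.0 26.1 [-0.18, 0.48, 0]
19 2.0 37.6 [-0.28, 0.44, 0]
```

```bash
python3 -m jog '{"offset":[[0.04,0.01,0],[0.07,0.04,0],[0.07,0.03,0],[0.06,0.04,0],[0.07,0.05,0],[0.06,0.04,0],[0.07,0.05,0],[0.06,0.05,0]],"angular":[[0,0,0],[0,0,0],[0,0,0],[0,0,0],[0,0,0],[0,0,0],[0,0,0],[0,0,0]],"jaw":[0,0,0,0,0,0,0,0]}'; cat > look.py <<'E'
from h import *
import sys
C=np.array([.551,-.005])
# the handle whole-cylinder centroid ~ z .1225, red cap blob ~ z .1075 in the scene view
def ang(im):
    o={}
    bs=blobs(im,'y',(255,400,140,270),60)
    if bs:
        p=onz('scene',max(bs,key=lambda b:b[1][4])[0],.1225)[:2]-C; o['hand']=(np.degrees(np.arctan2(p[1],p[0])),np.hypot(*p))
    bs=blobs(im,'r',(255,400,140,270),40)
    if bs:
        p=onz('scene',max(bs,key=lambda b:b[1][4])[0],.1075)[:2]-C; o['red+120']=((np.degrees(np.arctan2(p[1],p[0]))+120+180)%360-180,np.hypot(*p))
    return {k:(round(a,2),round(b,4)) for k,(a,b) in o.items()}
if __name__=='__main__':
    im=cv2.imread('pics/s1.png'); print('ref',ang(im))
    n=int(sys.argv[1])
    for i in range(n):
        t=manip.state()['time']; im=manip.grab_frame('scene'); cv2.imwrite(f'pics/l_{t:.2f}.png',im); print(round(t,2),ang(im))
    s=manip.state();print(s['time'],s['tool_pos'],s['contact_force'])
E
python3 look.py 1
```

```text
time: 3.95
tool_pos: [0.6335, -0.1057, 0.1549]
tool_rot: [0.119, -0.119, 0.697, -0.697]
contact_force: [-0.8, -0.0, -0.2]
gripper_width: -0.001
ref {'hand': (np.float64(-41.01), np.float64(0.1299)), 'red+120': (np.float64(-42.06), np.float64(0.1194))}
3.95 {'hand': (np.float64(-41.56), np.float64(0.1308)), 'red+120': (np.float64(-38.88), np.float64(0.1208))}
4.0 [ 0.63385893 -0.10532202  0.15494796] [-0.66015658 -0.20775494 -0.54941414]
```

```bash
sed -i 's/^w=.*/w=list(np.arange(.35,2.01,.15))+[1.7,1.2,.6]/' push.py; python3 push.py
```

```text
[ 0.63385893 -0.10532202  0.15494796] [-0.66015658 -0.20775494 -0.54941414]
ang -50.44569124702256
0 0.35 -48.4 [0.07, 0.06, 0]
1 0.5 -45.6 [0.09, 0.09, 0]
2 0.65 -41.9 [0.12, 0.12, 0]
3 0.8 -37.3 [0.13, 0.16, 0]
4 0.95 -31.8 [0.14, 0.21, 0]
5 1.1 -25.5 [0.14, 0.25, 0]
6 1.25 -18.4 [0.12, 0.3, 0]
7 1.4 -10.3 [0.09, 0.35, 0]
8 1.55 -1.5 [0.04, 0.4, 0]
9 1.7 8.3 [-0.02, 0.44, 0]
10 1.85 18.9 [-0.12, 0.47, 0]
11 2.0 30.3 [-0.21, 0.47, 0]
12 1.7 40.1 [-0.26, 0.36, 0]
13 1.2 47.0 [-0.21, 0.23, 0]
14 0.6 50.4 [-0.12, 0.1, 0]
```

```bash
python3 -m jog '{"offset":[[0.07,0.06,0],[0.09,0.09,0],[0.12,0.12,0],[0.13,0.16,0],[0.14,0.21,0],[0.14,0.25,0],[0.12,0.30,0],[0.09,0.35,0],[0.04,0.40,0],[-0.02,0.44,0],[-0.12,0.47,0],[-0.21,0.47,0]],"angular":[[0,0,0],[0,0,0],[0,0,0],[0,0,0],[0,0,0],[0,0,0],[0,0,0],[0,0,0],[0,0,0],[0,0,0],[0,0,0],[0,0,0]],"jaw":[0,0,0,0,0,0,0,0,0,0,0,0]}'; python3 -m jog '{"offset":[[-0.15,0.25,0.1],[-0.05,0.1,0.4],[0,0,0.45]],"angular":[[0,0,0],[0,0,0],[0,0,0]],"jaw":[0,0,0]}'; python3 look.py 2
```

```text
time: 5.2
tool_pos: [0.6628, 0.0619, 0.1551]
tool_rot: [-0.12, 0.119, -0.697, 0.697]
contact_force: [-0.7, 1.1, -0.2]
gripper_width: -0.004
time: 5.5
tool_pos: [0.6516, 0.0794, 0.2023]
tool_rot: [0.119, -0.12, 0.697, -0.697]
contact_force: [1.0, -0.5, 0.8]
gripper_width: -0.001
ref {'hand': (np.float64(-41.01), np.float64(0.1299)), 'red+120': (np.float64(-42.06), np.float64(0.1194))}
5.5 {'hand': (np.float64(80.76), np.float64(0.1318)), 'red+120': (np.float64(80.28), np.float64(0.1208))}
5.55 {'hand': (np.float64(87.11), np.float64(0.1309)), 'red+120': (np.float64(86.66), np.float64(0.1204))}
5.6 [0.65482324 0.078508   0.20747403] [ 0.1099097  -0.20820272  1.08908514]
```

```bash
cat > plan.py <<'E'
from h import *
from scipy.optimize import least_squares
C=np.array([.551,-.005])
def model(p,T,t0):
    # closed form: w=(w0+b)e^{-kt}-b
    phi,w0,I=p; k=.003/I; b=.005/.003; t=np.asarray(T)-t0
    return phi+(w0+b)*(1-np.exp(-k*t))/k-b*t
def vel(p,T,t0):
    phi,w0,I=p; k=.003/I;b=.005/.003; return (w0+b)*np.exp(-k*(np.asarray(T)-t0))-b
def fit(D):
    D=np.array(D);t0=D[0,0];a=np.unwrap(np.radians(D[:,1]))
    f=lambda p:np.r_[(model(p,D[:,0],t0)-a)/np.radians(.5),(p[2]-.06)/.01]
    s=least_squares(f,[a[0],2.1,.06],x_scale=[1,1,.05]); return s.x,t0,np.degrees(model(s.x,D[:,0],t0)-a).round(2)
def red(p,T,t0,r=.12):
    a=model(p,T,t0)-np.radians(120); return C+r*np.c_[np.cos(a),np.sin(a)]
def rows(cmd,tg):
    c=np.array(cmd,float);out=[]
    for g in tg:
        d=np.round((g-c)/.05,2); c=c+d*.05; out.append([round(float(x),2)+0. for x in d])
    print(str(out).replace(' ','')); print('end cmd',c.round(4),'max',np.abs(out).max())
E
python3 - <<'E'
from plan import *
D=[(5.5,80.76),(5.5,80.3),(5.55,87.11),(5.55,86.7)]
p,t0,e=fit(D); print(p,e)
cmd=np.array([.650,.0782,.2025]); T=5.6+.1*np.arange(1,13)
ra=np.degrees(model(p,T,t0))-120; print(ra.round(1))
ta=ra.copy(); ra0=40.0
v=ra[7]-ra[6]
ta[6]=ra[6]; ta[5]=ta[6]-.85*v; ta[4]=ta[5]-.5*v; ta[3]=ta[4]-.17*v; 
ta[:3]=np.linspace(40,ta[3],5)[1:4]
rad=np.r_[.128,.127,.126,.125,.123,.121,np.full(6,.12)]
ta[8:]+=0; ta[10]+=1; ta[11]+=2
print(ta.round(1))
tg=np.c_[C[0]+rad*np.cos(np.radians(ta)),C[1]+rad*np.sin(np.radians(ta)),np.r_[.2,np.full(11,.197)]]
rows(cmd,tg)
E
```

```text
[1.40551365 2.23016178 0.06      ] [-0.23  0.23 -0.21  0.2 ]
[-14.1  -1.6  10.8  23.   35.2  47.3  59.2  71.1  82.8  94.5 106.  117.4]
[ 40.3  40.6  40.9  41.2  43.2  49.2  59.2  71.1  82.8  94.5 107.  119.4]
[[-0.03,-0.01,-0.05],[-0.02,0.0,-0.06],[-0.03,0.0,0.0],[-0.02,-0.01,0.0],[-0.09,0.04,0.0],[-0.21,0.15,0.0],[-0.35,0.23,0.0],[-0.45,0.21,0.0],[-0.48,0.11,0.0],[-0.49,0.01,0.0],[-0.51,-0.1,0.0],[-0.48,-0.2,0.0]]
end cmd [0.492  0.0997 0.197 ] max 0.51
```

```bash
python3 -m jog '{"offset":[[-0.03,-0.01,-0.05],[-0.02,0.0,-0.06],[-0.03,0.0,0.0],[-0.02,-0.01,0.0],[-0.09,0.04,0.0],[-0.21,0.15,0.0],[-0.35,0.23,0.0],[-0.45,0.21,0.0],[-0.48,0.11,0.0],[-0.49,0.01,0.0],[-0.51,-0.1,0.0],[-0.48,-0.2,0.0]],"angular":[[0,0,0],[0,0,0],[0,0,0],[0,0,0],[0,0,0],[0,0,0],[0,0,0],[0,0,0],[0,0,0],[0,0,0],[0,0,0],[0,0,0]],"jaw":[0,0,0,0,0,0,0,0,0,0,0,0]}'; python3 look.py 1
```

```text
time: 6.8
tool_pos: [0.4929, 0.0998, 0.1969]
tool_rot: [0.12, -0.12, 0.697, -0.697]
contact_force: [-0.4, -0.7, 0.6]
gripper_width: -0.0
ref {'hand': (np.float64(-41.01), np.float64(0.1299)), 'red+120': (np.float64(-42.06), np.float64(0.1194))}
6.8 {'hand': (np.float64(-130.11), np.float64(0.13)), 'red+120': (np.float64(-130.1), np.float64(0.1208))}
6.85 [0.49014106 0.09877649 0.1961455 ] [ 2.43725658  0.99319545 -0.49348471]
```

```bash
cat > go.py <<'E'
from plan import *
import json,sys
D=json.load(open('D.json'));cmd=json.loads(sys.argv[1]);tn=float(sys.argv[2])
p,t0,e=fit(D);print(p,e)
T=tn+.1*np.arange(1,13); a=np.degrees(model(p,T,t0))-120; print('vel',vel(p,[tn,T[-1]],t0))
lead=np.zeros(12); lead[0]=float(sys.argv[3]);lead[9:]=[.6,1.3,2.3]
ta=np.radians(a+lead)
rows(cmd,np.c_[C[0]+.12*np.cos(ta),C[1]+.12*np.sin(ta),np.full(12,.197)])
E
echo '[[5.5,80.76],[5.5,80.3],[5.55,87.11],[5.55,86.7],[6.8,229.9],[6.8,229.9]]'>D.json
python3 go.py '[.492,.0997,.197]' 6.85 0.7
```

```text
Traceback (most recent call last):
  File "go.py", line 3, in <module>
    D=json.load(open('D.json'));cmd=json.loads(sys.argv[1]);tn=float(sys.argv[2])
                                    ~~~~~~~~~~^^^^^^^^^^^^^
json.decoder.JSONDecodeError: Expecting value: line 1 column 2 (char 1)
```

```bash
sed -i 's/np.unwrap(np.radians(D\[:,1\]))/np.radians(D[:,1])/' plan.py
python3 go.py '[0.492,0.0997,0.197]' 6.85 0.7
```

```text
[1.40807529 2.12550382 0.05930072] [-0.08  0.38 -0.36  0.05  0.01  0.01]
vel [1.8751599  1.66654081]
[[-0.25,-0.17,0.0],[-0.31,-0.27,0.0],[-0.27,-0.35,0.0],[-0.21,-0.38,0.0],[-0.13,-0.41,0.0],[-0.05,-0.43,0.0],[0.02,-0.42,0.0],[0.1,-0.41,0.0],[0.16,-0.38,0.0],[0.24,-0.36,0.0],[0.3,-0.32,0.0],[0.35,-0.26,0.0]]
end cmd [ 0.4895 -0.1083  0.197 ] max 0.43
```

```bash
python3 -m jog '{"offset":[[-0.25,-0.17,0.0],[-0.31,-0.27,0.0],[-0.27,-0.35,0.0],[-0.21,-0.38,0.0],[-0.13,-0.41,0.0],[-0.05,-0.43,0.0],[0.02,-0.42,0.0],[0.1,-0.41,0.0],[0.16,-0.38,0.0],[0.24,-0.36,0.0],[0.3,-0.32,0.0],[0.35,-0.26,0.0]],"angular":[[0,0,0],[0,0,0],[0,0,0],[0,0,0],[0,0,0],[0,0,0],[0,0,0],[0,0,0],[0,0,0],[0,0,0],[0,0,0],[0,0,0]],"jaw":[0,0,0,0,0,0,0,0,0,0,0,0]}'; python3 look.py 1
```

```text
time: 8.05
tool_pos: [0.4923, -0.1093, 0.1971]
tool_rot: [-0.119, 0.119, -0.697, 0.697]
contact_force: [0.6, -0.6, 0.2]
gripper_width: -0.002
ref {'hand': (np.float64(-41.01), np.float64(0.1299)), 'red+120': (np.float64(-42.06), np.float64(0.1194))}
8.05 {'hand': (np.float64(-5.82), np.float64(0.1276)), 'red+120': (np.float64(-4.52), np.float64(0.1219))}
8.1 [ 0.49432346 -0.11090098  0.19740442] [-1.52234371 -0.52693086  1.77353321]
```

```bash

echo '[[5.5,80.76],[5.5,80.3],[5.55,87.11],[5.55,86.7],[6.8,229.9],[6.8,229.9],[8.05,354.2],[8.05,355.5]]'>D.json
python3 go.py '[0.4895,-0.1083,0.197]' 8.1 0.3
```

```text
[1.40791602 2.14067456 0.05260691] [-0.09  0.37 -0.33  0.08 -0.04 -0.04  0.67 -0.63]
vel [1.61601808 1.3988911 ]
[[0.37,-0.17,0.0],[0.35,-0.11,0.0],[0.38,-0.05,0.0],[0.37,0.01,0.0],[0.36,0.06,0.0],[0.34,0.12,0.0],[0.32,0.16,0.0],[0.29,0.21,0.0],[0.25,0.25,0.0],[0.22,0.29,0.0],[0.18,0.33,0.0],[0.12,0.36,0.0]]
end cmd [ 0.667  -0.0353  0.197 ] max 0.38
```

```bash
python3 -m jog '{"offset":[[0.37,-0.17,0.0],[0.35,-0.11,0.0],[0.38,-0.05,0.0],[0.37,0.01,0.0],[0.36,0.06,0.0],[0.34,0.12,0.0],[0.32,0.16,0.0],[0.29,0.21,0.0],[0.25,0.25,0.0],[0.22,0.29,0.0],[0.18,0.33,0.0],[0.12,0.36,0.0]],"angular":[[0,0,0],[0,0,0],[0,0,0],[0,0,0],[0,0,0],[0,0,0],[0,0,0],[0,0,0],[0,0,0],[0,0,0],[0,0,0],[0,0,0]],"jaw":[0,0,0,0,0,0,0,0,0,0,0,0]}'; python3 look.py 1
```

```text
time: 9.3
tool_pos: [0.6702, -0.0344, 0.1971]
tool_rot: [0.119, -0.119, 0.697, -0.697]
contact_force: [1.0, -0.6, 0.1]
gripper_width: -0.001
ref {'hand': (np.float64(-41.01), np.float64(0.1299)), 'red+120': (np.float64(-42.06), np.float64(0.1194))}
9.3 {'hand': (np.float64(106.48), np.float64(0.1299)), 'red+120': (np.float64(105.37), np.float64(0.1197))}
9.35 [ 0.67057442 -0.0315981   0.19699657] [-0.88415389  0.7127951  -0.18607577]
```

```bash

echo '[[5.5,80.76],[5.5,80.3],[5.55,87.11],[5.55,86.7],[6.8,229.9],[6.8,229.9],[8.05,354.2],[8.05,355.5],[9.3,466.5],[9.3,465.4]]'>D.json
python3 go.py '[0.667,-0.0353,0.197]' 9.35 0
```

```text
[1.40956272 2.12184567 0.05722432] [ 0.    0.46 -0.28  0.13 -0.49 -0.49  1.17 -0.13 -0.73  0.37]
vel [1.42941134 1.24063629]
[[0.08,0.52,0.0],[-0.01,0.34,0.0],[-0.06,0.33,0.0],[-0.1,0.31,0.0],[-0.14,0.29,0.0],[-0.18,0.27,0.0],[-0.21,0.24,0.0],[-0.24,0.21,0.0],[-0.26,0.17,0.0],[-0.29,0.15,0.0],[-0.32,0.1,0.0],[-0.33,0.06,0.0]]
end cmd [0.564  0.1142 0.197 ] max 0.52
```

```bash
python3 -m jog '{"offset":[[0.06,0.46,0.0],[0.01,0.40,0.0],[-0.06,0.33,0.0],[-0.1,0.31,0.0],[-0.14,0.29,0.0],[-0.18,0.27,0.0],[-0.21,0.24,0.0],[-0.24,0.21,0.0],[-0.26,0.17,0.0],[-0.29,0.15,0.0],[-0.32,0.1,0.0],[-0.33,0.06,0.0]],"angular":[[0,0,0],[0,0,0],[0,0,0],[0,0,0],[0,0,0],[0,0,0],[0,0,0],[0,0,0],[0,0,0],[0,0,0],[0,0,0],[0,0,0]],"jaw":[0,0,0,0,0,0,0,0,0,0,0,0]}'; python3 look.py 1
```

```text
time: 10.55
tool_pos: [0.5654, 0.114, 0.197]
tool_rot: [-0.119, 0.119, -0.697, 0.697]
contact_force: [-0.7, -0.1, -0.5]
gripper_width: 0.003
ref {'hand': (np.float64(-41.01), np.float64(0.1299)), 'red+120': (np.float64(-42.06), np.float64(0.1194))}
10.55 {'red+120': (np.float64(-160.1), np.float64(0.1216))}
10.6 [0.56340754 0.11445623 0.19668582] [ 0.62780156  1.07246686 -0.85228752]
```

```bash

echo '[[5.5,80.76],[5.5,80.3],[5.55,87.11],[5.55,86.7],[6.8,229.9],[6.8,229.9],[8.05,354.2],[8.05,355.5],[9.3,466.5],[9.3,465.4],[10.55,559.9]]'>D.json
python3 go.py '[0.564,0.1142,0.197]' 10.6 0
```

```text
[1.40822491 2.12971162 0.05575337] [-0.07  0.39 -0.34  0.07 -0.25 -0.25  1.27 -0.03 -1.15 -0.05  0.41]
vel [1.2186212  1.03820533]
[[-0.29,0.02,0.0],[-0.29,-0.03,0.0],[-0.28,-0.05,0.0],[-0.26,-0.08,0.0],[-0.25,-0.12,0.0],[-0.24,-0.14,0.0],[-0.21,-0.16,0.0],[-0.19,-0.18,0.0],[-0.17,-0.2,0.0],[-0.16,-0.24,0.0],[-0.12,-0.25,0.0],[-0.1,-0.28,0.0]]
end cmd [0.436  0.0287 0.197 ] max 0.29
```

```bash
python3 -m jog '{"offset":[[-0.29,0.02,0.0],[-0.29,-0.03,0.0],[-0.28,-0.05,0.0],[-0.26,-0.08,0.0],[-0.25,-0.12,0.0],[-0.24,-0.14,0.0],[-0.21,-0.16,0.0],[-0.19,-0.18,0.0],[-0.17,-0.2,0.0],[-0.16,-0.24,0.0],[-0.12,-0.25,0.0],[-0.1,-0.28,0.0]],"angular":[[0,0,0],[0,0,0],[0,0,0],[0,0,0],[0,0,0],[0,0,0],[0,0,0],[0,0,0],[0,0,0],[0,0,0],[0,0,0],[0,0,0]],"jaw":[0,0,0,0,0,0,0,0,0,0,0,0]}'; python3 look.py 1
```

```text
time: 11.8
tool_pos: [0.4382, 0.027, 0.197]
tool_rot: [-0.119, 0.119, -0.697, 0.697]
contact_force: [-0.4, 0.0, -0.3]
gripper_width: 0.001
ref {'hand': (np.float64(-41.01), np.float64(0.1299)), 'red+120': (np.float64(-42.06), np.float64(0.1194))}
11.8 {'hand': (np.float64(-80.44), np.float64(0.1322)), 'red+120': (np.float64(-79.94), np.float64(0.1209))}
11.85 [0.43788889 0.02552014 0.19700955] [ 1.28779123 -1.1946187  -0.1285171 ]
```

```bash

echo '[[5.5,80.76],[5.5,80.3],[5.55,87.11],[5.55,86.7],[6.8,229.9],[6.8,229.9],[8.05,354.2],[8.05,355.5],[9.3,466.5],[9.3,465.4],[10.55,559.9],[11.8,639.6],[11.8,640.1]]'>D.json
python3 go.py '[0.436,0.0287,0.197]' 11.85 0
```

```text
[1.40687009 2.13549815 0.05487854] [-0.15  0.31 -0.4   0.01 -0.06 -0.06  1.43  0.13 -1.27 -0.17 -0.19  0.46
 -0.04]
vel [1.02037382 0.84976273]
[[-0.05,-0.21,0.0],[-0.04,-0.23,0.0],[-0.01,-0.24,0.0],[0.01,-0.23,0.0],[0.04,-0.23,0.0],[0.05,-0.22,0.0],[0.07,-0.21,0.0],[0.09,-0.2,0.0],[0.11,-0.18,0.0],[0.14,-0.2,0.0],[0.15,-0.18,0.0],[0.18,-0.17,0.0]]
end cmd [ 0.473  -0.0963  0.197 ] max 0.24
```

```bash
python3 -m jog '{"offset":[[-0.05,-0.21,0.0],[-0.04,-0.23,0.0],[-0.01,-0.24,0.0],[0.01,-0.23,0.0],[0.04,-0.23,0.0],[0.05,-0.22,0.0],[0.07,-0.21,0.0],[0.09,-0.2,0.0],[0.11,-0.18,0.0],[0.14,-0.2,0.0],[0.15,-0.18,0.0],[0.18,-0.17,0.0]],"angular":[[0,0,0],[0,0,0],[0,0,0],[0,0,0],[0,0,0],[0,0,0],[0,0,0],[0,0,0],[0,0,0],[0,0,0],[0,0,0],[0,0,0]],"jaw":[0,0,0,0,0,0,0,0,0,0,0,0]}'; python3 look.py 1
```

```text
time: 13.05
tool_pos: [0.4764, -0.0977, 0.1969]
tool_rot: [0.119, -0.119, 0.697, -0.697]
contact_force: [0.6, 0.8, 0.3]
gripper_width: -0.001
ref {'hand': (np.float64(-41.01), np.float64(0.1299)), 'red+120': (np.float64(-42.06), np.float64(0.1194))}
13.05 {'hand': (np.float64(-12.57), np.float64(0.1294)), 'red+120': (np.float64(-12.24), np.float64(0.1209))}
13.1 [ 0.47745116 -0.09871523  0.19715389] [-1.52256331 -0.28773668  0.58812684]
```

```bash
ls pics
```

```text
crop.png
l_10.55.png
l_11.80.png
l_13.05.png
l_3.95.png
l_5.50.png
l_5.55.png
l_6.80.png
l_8.05.png
l_9.30.png
s1.png
scene0.png
top0.png
```

```bash
python3 -m jog '{"offset":[[0.05,-0.1,0.4],[0,0,0.6],[0,0,0.6],[0,-0.2,0.4],[0,-0.4,0.2],[0,-0.6,0],[0,-0.6,0],[0,-0.6,0],[0,-0.6,0],[0,-0.6,0],[0,-0.4,0],[0,-0.2,0]],"angular":[[0,0,0],[0,0,0],[0,0,0],[0,0,0],[0,0,0],[0,0,0],[0,0,0],[0,0,0],[0,0,0],[0,0,0],[0,0,0],[0,0,0]],"jaw":[0,0,0,0,0,0,0,0,0,0,0,0]}'; for i in 1 2 3 4 5 6 7; do python3 -m jog '{"offset":[[0,0,0],[0,0,0],[0,0,0],[0,0,0],[0,0,0],[0,0,0],[0,0,0],[0,0,0],[0,0,0],[0,0,0],[0,0,0],[0,0,0]],"angular":[[0,0,0],[0,0,0],[0,0,0],[0,0,0],[0,0,0],[0,0,0],[0,0,0],[0,0,0],[0,0,0],[0,0,0],[0,0,0],[0,0,0]],"jaw":[0,0,0,0,0,0,0,0,0,0,0,0]}' >/dev/null; done; python3 look.py 2
```

```text
time: 14.3
tool_pos: [0.4782, -0.3134, 0.3066]
tool_rot: [0.119, -0.119, 0.697, -0.697]
contact_force: [0.5, 0.2, 0.4]
gripper_width: -0.001
ref {'hand': (np.float64(-41.01), np.float64(0.1299)), 'red+120': (np.float64(-42.06), np.float64(0.1194))}
22.7 {'hand': (np.float64(161.53), np.float64(0.1315)), 'red+120': (np.float64(161.47), np.float64(0.1187))}
22.75 {'hand': (np.float64(161.42), np.float64(0.1312)), 'red+120': (np.float64(161.47), np.float64(0.1187))}
22.8 [ 0.47821997 -0.31195375  0.30699697] [ 1.28218531  0.00971598 -0.50540628]
```

```bash
for i in 1 2; do python3 -m jog '{"offset":[[0,0,0],[0,0,0],[0,0,0],[0,0,0],[0,0,0],[0,0,0],[0,0,0],[0,0,0],[0,0,0],[0,0,0],[0,0,0],[0,0,0]],"angular":[[0,0,0],[0,0,0],[0,0,0],[0,0,0],[0,0,0],[0,0,0],[0,0,0],[0,0,0],[0,0,0],[0,0,0],[0,0,0],[0,0,0]],"jaw":[0,0,0,0,0,0,0,0,0,0,0,0]}' >/dev/null; done; python3 look.py 1; python3 - <<'E'
from h import *
cv2.imwrite('pics/topend.png',manip.grab_frame('top'))
a=cv2.imread('pics/l_25.20.png')
E
ls pics; cp pics/l_25* pics/end.png
```

```text
ref {'hand': (np.float64(-41.01), np.float64(0.1299)), 'red+120': (np.float64(-42.06), np.float64(0.1194))}
25.2 {'hand': (np.float64(161.42), np.float64(0.1314)), 'red+120': (np.float64(161.47), np.float64(0.1187))}
25.25 [ 0.47821889 -0.31193419  0.30699685] [0.83505872 0.09008355 0.4131084 ]
crop.png
l_10.55.png
l_11.80.png
l_13.05.png
l_22.70.png
l_22.75.png
l_25.20.png
l_3.95.png
l_5.50.png
l_5.55.png
l_6.80.png
l_8.05.png
l_9.30.png
s1.png
scene0.png
top0.png
topend.png
```

View pics/topend.png

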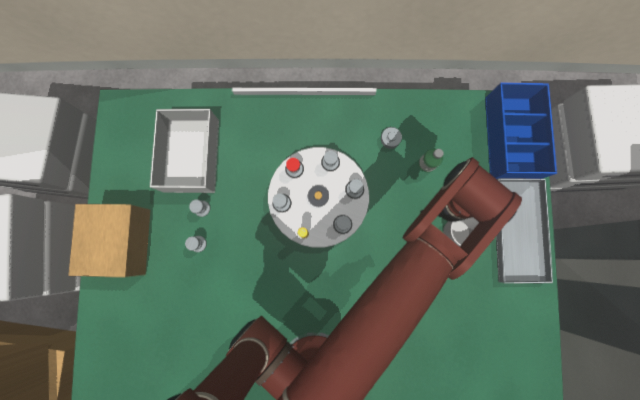

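View pics/end.png

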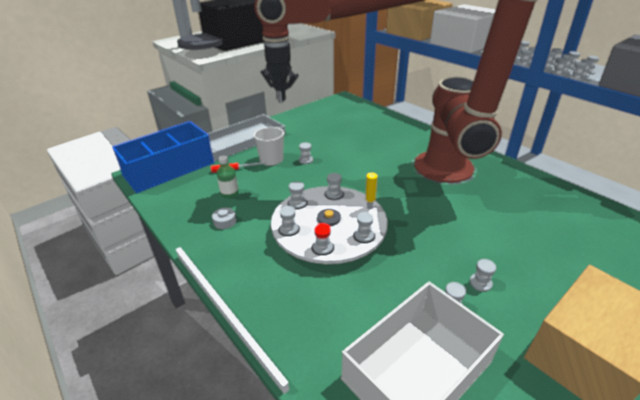

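The carousel is standing still: the handle is at (371,187) and the red cap at (322,231), unchanged between 22.75 s and 25.2 s. The bystanders look unmoved in the scene view: tub (270,146), oiler (228,178), flange (224,218), spares (305,153), (485,275) and (456,290). The gripper is well away.

```bash
python3 -c "
from plant import manip
print(manip.job_done())"
```

```text
the job is handed in; nothing more can be done
None
```

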